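# Lock the lid on the flour sifter

## Robot

A 6-joint arm with a two-finger parallel gripper is mounted at the origin on the work surface. World frame = base frame: x ahead of the robot, y to its left, z up, the work surface at z = 0. Lengths are in m, angles in rad, forces in N, time in s.
With the tool pointing down it reaches from about 0.375 to 0.975 m from the base axis. Payload 3.8 kg.
Tool frame: the origin (TCP) lies on the centre line of the jaws, within the pads' length; the fingertips stand 14 mm ahead of it and the grasp point (between the pads) lies 5 mm behind it; x points along the fingers, y is the direction in which the jaws open and shut, and the axes are right-handed (so a half turn about x gives the same grasp; the last joint's range is limited). The gripper opens to 85 mm and grips with 20 to 120 N. Pads are 22 mm wide; open, the fingers measure 114 mm over their backs; the gripper's body (76 mm by 85 mm) begins 54 mm behind the grasp point. The pads swing forward as they close: fully open they stand 13 mm farther back than shut.
Start: joints at [-1.155, 0.264, 1.604, -0, 1.274, -0.037], TCP at [0.295, -0.607, 0.245] pointing down, gripper open.
Joint ranges: [-2.63, 2.63], [-0.94, 2.18], [0.31, 2.57], [-1.31, 4.45], [0, 2.66], [-2.55, 2.55]. Speed limits (rad/s): [2.57, 2.57, 3.14, 3.14, 3.14, 3.14].

## Interface

Orientations are given as a rotation vector (axis times angle).
In Python, from workcell import bot gives the robot as it stands.
- The arm moves only by the shell command python3 -m creep 'ROWS' [FORCE]. ROWS is JSON, a list of rows, each an object with "grip": the finger opening in cm, from 0 to 8.54; "dp": the shift along the tool's x, y, z in cm, a list of three; "rotation": the turn, a rotation vector about the tool's x, y, z in rad, a list of three. A call has 1 to 5 rows; each row is the pose to reach, as a shift and turn from the pose commanded when the call began, along the tool's axes at that moment; what a row does not reach only later rows make up. A row lasts 1/12 s, in which the tool goes at most 41.7 mm and 7.16 degrees, less where a joint would pass 70% of its speed; a pose out of reach is approached as far as the arm can. A call with a gripper value outside its range is refused whole. The fingers move at their own pace and stop on an object; FORCE is the grip in N (left out, the last holds). Time passes only in rows, so rows that repeat a pose let the fingers close. It gives the time, the measured TCP pose, the force and the opening at its end, in the units of the state.
- bot.read_state(): the state, without advancing time (a new reading comes with each control period).
- bot.read_camera(name): name is "scene" or "top" or "wrist"; returns (picture, depth): 480x640x3 uint8, red, green, blue; 480x640 float32, m along the optical axis (not along the pixel's ray), 0 where there is no reading.
- bot.get_calibration(name): a dict with "fx", "fy", "cx", "cy" (pixels), "rvec" (rotation vector, rad) and "tvec" (3), from world to camera coordinates, as OpenCV has them. Camera axes: x right, y down, z forward; pixel columns grow to the right and rows downward; lengths in m; the calibration is good to about 2 mm. A picture is of the moment at which its call begins: read the wrist's pose just before it. get_calibration takes no time and is no camera call; for the wrist camera it gives the pose at the moment of the call.
- bot.finish_job(): hands the job in, once; it reports no verdict.
The state is a dict: "time": time; "q": joint angles; "joint_vel": joint speeds; "joint_torque": joint torques, N m; "tool_pos": TCP position; "tcp_rot": TCP orientation; "wrist_force": force on the tool from outside, world axes, zero at the start; "torque": the same for the moment, N m; "width": opening from 0.0 (shut) to 1.0 (fully open).
Only numpy, scipy, OpenCV 4.12 (cv2) and the standard library are available. Lean on these libraries where they do the work, as an engineer would, in place of code of your own. Each camera call takes 0.05 s, during which the arm holds its last target.

## Task

Close the flour sifter: lift the clear lid off the spare sieve by its black handle, set it square on the sifter's drum, press the sprung handle fully in, turn it clockwise so that its hooks pass under the cross-pin until they stop, then let it spring up and leave it hooked. The deck is on soft springs, so go by feel: just under two kilos of push brings the handle to its stop; never lean on it harder than that, and do not drive the hooks hard against the pin. Leave everything else on the table where it is.

Things in the scene. Friction and masses are not known exactly. Their poses are not given: they have to be found in the camera images.
- rim (a point): centre of the sifter's open drum at the height of its rim (where the lid seats), 176 mm above the table with the deck up; the point is fixed and does not follow the deck down. Round upright stainless sieve, 180 mm outside, wall 3 mm, on a sprung deck over a white square motor base (230 mm wide, 58 mm high). z is up; x lies along the cross-pin (a half turn makes no difference)
- pin (a point): centre of the round level cross-pin near the top of the drum's spindle, 28.5 mm below rim (deck up). Pin 6 mm thick, 44 mm long, along x; spindle 12 mm thick, ends 24.5 mm below the rim. The hooks pass under it only with the handle in by 15 mm or more; turned on clockwise their shanks stop at the pin, the bar within 10 degrees of its line. Hooked and let go the handle stays 11 mm in; else it returns
- bar (a point): centre of the black bar handle over the lid's middle: 50 mm long (x axis; a half turn makes no difference), 22 mm wide (y), 20 mm high, centre 46 mm above the lid's seating plane when released. An 18 mm thick barrel stands 17 mm high below it. It is a sprung plunger, 16 mm of travel downwards, and spins freely in the lid. Grip it half-way up: pressed home its centre is 26 mm above the lid's top face
- lid_seat (a point): centre of the lid's underside, its seating plane. Round clear lid, 197 mm across, 4 mm thick, with a 12 mm deep skirt that goes round the outside of the drum with 3 mm play. At the start it lies on the rim of the spare sieve, seating plane 55 mm above the table. Lid and handle weigh about 0.32 kg
- sifter: the fixed sifter with all it carries; origin under its base's centre. Its deck floats on soft springs and sinks 0 to 22 mm while the handle is pressed; how much depends on the load in it, which is not known, so the hand's height does not tell how far the handle is in: feel the force. A push of 16 to 19 N on the handle (beyond the lid's weight) takes it to its stop; more than 20 N is too hard
- lid: the lid with its handle and hooks, origin at lid_seat (the middle of its underside)
- spare: spare stainless sieve, 180 mm across, 55 mm high, loose, open on top; the lid lies on it at the start; origin at the centre of its underside
- bottle_a: clear bottle with yellow cap, 44 mm thick, 100 mm high, standing between sifter and spare sieve; origin at the centre of its underside
- bottle_b: the same, further from the robot
- spatula: steel spatula with wooden handle, 260 mm long, lying at the left; origin under its middle
- bowl: white bowl, 100 mm across, 45 mm high, at the right; origin at the centre of its underside
- mug: pale cup, 76 mm across, 85 mm high, at the left; origin at the centre of its underside
- hooks (a point): middle of the two opposite J hooks on the handle's lower end under the lid; they turn and sink with it (x axis as the bar's). 32 mm circle, 22.5 mm below the seating plane when released (tips 24.5), mouths facing clockwise seen from above. To go down beside the pin the bar must stand 45 to 120 degrees counter-clockwise of it (60 is good). Spring: 5 N at rest, 16 N at the 16 mm stop
There are look-alikes about, which are no part of the job. Leave any blue or purple look-alike of the lid alone.

How it is judged:
By the outcome, as a careful person would: the job done as asked, in the order asked, and still so for the second after the job is handed in, with the robot touching nothing.
It also fails if it takes over 72 s, if anything falls off the work surface, if the arm or the gripper's body presses on something with over 40 N, if the wrist force passes 120 N, or if a joint passes its speed limit or range.

## Working session

There is one attempt and no reset: what is moved stays moved. The work goes in short steps, Python scripts to look and compute and a shell command to move; the robot and the scene stay as the last step left them, time stands still between calls to the robot, and variables do not carry over. Pictures are saved under pics/ and viewed, and the job is handed in when it is done.

```bash
ls; mkdir -p pics; cat > h.py <<'E'
import numpy as np,cv2
from workcell import bot
from scipy.spatial.transform import Rotation as R
def snap(n,f):
    cal=bot.get_calibration(n); p,d=bot.read_camera(n)
    cv2.imwrite(f'pics/{f}.png',p[:,:,::-1]); np.savez(f'{f}.npz',p=p,d=d,**{k:np.array(v) for k,v in cal.items()})
    return p,d,cal
def load(f):
    z=np.load(f'{f}.npz'); return z['p'],z['d'],z
def world(d,c):
    v,u=np.mgrid[0:480,0:640]
    X=np.stack([(u-c['cx'])/c['fx']*d,(v-c['cy'])/c['fy']*d,d],-1)
    Rm=R.from_rotvec(c['rvec']).as_matrix()
    return (X-np.array(c['tvec']))@Rm
def ray_z(c,u,v,z):
    Rm=R.from_rotvec(c['rvec']).as_matrix(); t=np.array(c['tvec'])
    o=-Rm.T@t; r=Rm.T@np.array([(u-c['cx'])/c['fx'],(v-c['cy'])/c['fy'],1])
    return o+r*(z-o[2])/r[2]
E
python3 - <<'E'
from h import *
snap('scene','s0');snap('top','t0');snap('wrist','w0')
s=bot.read_state();print(s)
print(R.from_rotvec(s['tcp_rot']).as_matrix().round(3))
E
```

```text
pics
{'time': 0.15, 'q': array([-1.15492071e+00,  2.64597994e-01,  1.60509276e+00, -6.56019681e-06,
        1.27373768e+00, -3.69214449e-02]), 'joint_vel': array([ 0.00085699, -0.00222175, -0.00353384, -0.000826  , -0.00059516,
        0.00063968]), 'joint_torque': array([ 3.01177961e-04, -5.15908277e+01, -3.67958879e+01, -2.46779877e-05,
        8.05553369e-03, -5.09740431e-06]), 'tool_pos': array([ 0.29505363, -0.60646444,  0.24421844]), 'tcp_rot': array([ 1.97039568,  0.45578185, -1.97110739]), 'wrist_force': array([-0.6181057 ,  0.17364362, -0.04959176]), 'torque': array([-0.00420001,  0.04600728,  0.05335022]), 'width': 1.0032951207987995}
[[-0.001  0.437 -0.899]
 [ 0.002 -0.899 -0.437]
 [-1.    -0.002 -0.   ]]
```

View pics/s0.png

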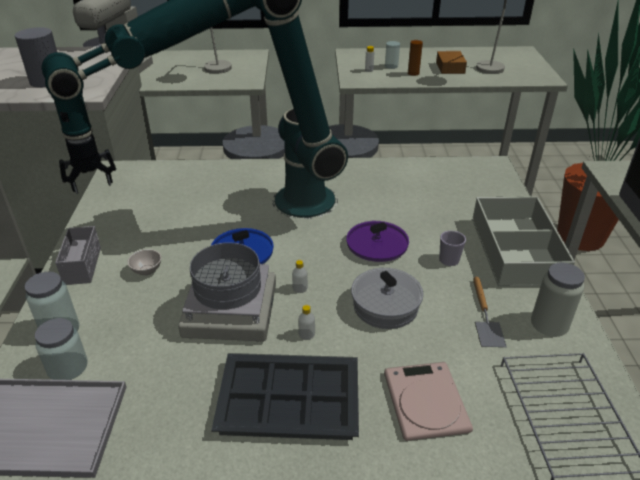

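View pics/t0.png

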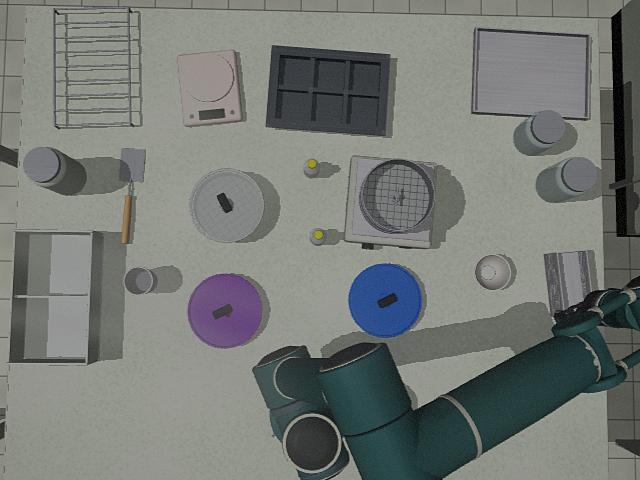

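View pics/w0.png

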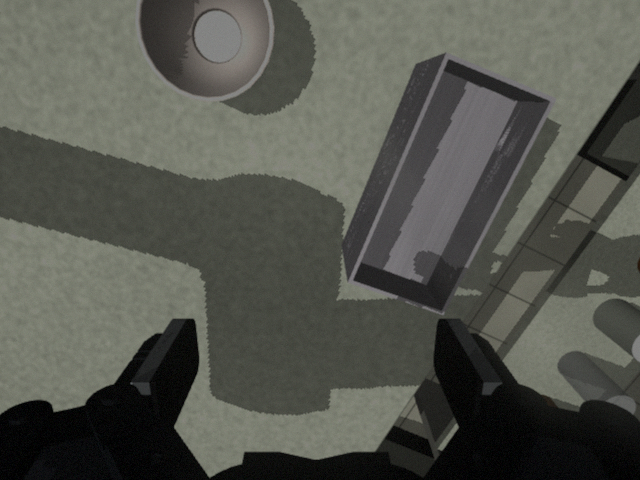

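Top picture, what could be taken for the lid: clear lid with black bar on the spare sieve at (227,205), purple lid at (225,310), blue lid at (386,300). I choose the clear one. The sifter drum is at (397,197), the bottles at (312,167) and (318,237). Next: close crops and measurements.

```bash
python3 - <<'E'
from h import *
p,d,c=load('t0')
W=world(d,c)
a=cv2.resize(p[160:250,180:275],None,fx=4,fy=4,interpolation=cv2.INTER_CUBIC)
b=cv2.resize(p[150:250,340:445],None,fx=4,fy=4,interpolation=cv2.INTER_CUBIC)
im=np.zeros((400,800,3),np.uint8);im[:360,:380]=a;im[:400,380:800]=b
cv2.imwrite('pics/c0.png',im[:,:,::-1])
print(c['tvec'],c['rvec'],c['fx'])
g=p.astype(int).sum(2)
m=np.zeros(g.shape,bool);m[185:225,205:245]=True;m&=g<130
v,u=np.nonzero(m);print('bar',len(u),u.mean(),v.mean(),np.median(W[m],0))
xy=np.array([ray_z(c,a,b,0.111)[:2] for a,b in zip(u,v)])
r=cv2.minAreaRect(xy.astype(np.float32)*1000);print(r)
mm=xy.mean(0);w,V=np.linalg.eigh(np.cov(xy.T));print(mm,V[:,1],np.degrees(np.arctan2(V[1,1],V[0,1])))
for z0,z1,box in [(0.16,0.19,(150,250,340,445)),(0.04,0.07,(160,250,180,275))]:
    M=np.zeros(g.shape,bool);M[box[0]:box[1],box[2]:box[3]]=1
    M&=(W[...,2]>z0)&(W[...,2]<z1); q=W[M]
    (x,y),rad=cv2.minEnclosingCircle(q[:,:2].astype(np.float32)); print(len(q),x,y,rad,np.median(q[:,2]))
for n,(U,V_) in dict(ba=(318,237),bb=(312,167)).items(): print(n,ray_z(c,U,V_,0.1),W[V_,U])
E
```

```text
[-0.01532482  0.45086283  1.62914151] [ 2.20789946 -2.1802348   0.10856781] 614.2513492814785
bar 77 224.11688311688312 202.4025974025974 [0.54093299 0.22456202 0.11052196]
((542.2679443359375, 224.49754333496094), (48.22322463989258, 19.709781646728516), 29.533048629760742)
[0.54241285 0.22438142] [-0.8726436 -0.4883576] -150.76731135515934
509 0.5600550174713135 -0.20716001093387604 0.0913957953453064 0.17269539382326315
4202 0.544144332408905 0.22503770887851715 0.0989384800195694 0.05857536291016144
ba [ 0.45875195 -0.01455412  0.1       ] [ 0.4587926  -0.01456727  0.09952031]
bb [0.63894808 0.00291248 0.1       ] [0.63817076 0.00297534 0.1038793 ]
```

View pics/c0.png

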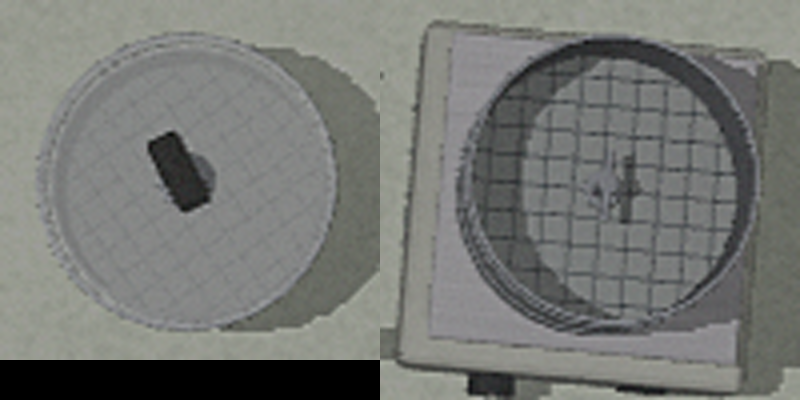

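The crop confirms the choice: a clear lid on the spare sieve with a black bar. Next I look into the drum with the wrist camera on the way there to find the pin's direction.

```bash
cat >> h.py <<'E'
def tool():
    s=bot.read_state(); return np.array(s['tool_pos']),R.from_rotvec(s['tcp_rot']),s
def goal(pos,yawdeg):
    """rows shift cm and rotvec in current tool axes; tool x down, tool y at yaw"""
    p,r,s=tool(); y=np.radians(yawdeg)
    X=np.array([0,0,-1.]);Y=np.array([np.cos(y),np.sin(y),0]);Z=np.cross(X,Y)
    G=R.from_matrix(np.stack([X,Y,Z],1))
    print('dp cm',(r.inv().apply(np.array(pos)-p)*100).round(2),'rot',(r.inv()*G).as_rotvec().round(4))
E
python3 - <<'E'
from h import *
c=bot.get_calibration('wrist');p,r,s=tool()
Rm=R.from_rotvec(c['rvec']).as_matrix();o=-Rm.T@np.array(c['tvec'])
print('cam in tool',r.inv().apply(o-p),'axes',r.inv().apply(Rm).round(3),c['fx'])
goal([0.52,-0.21,0.42],-64)
yy=np.radians(-64);Z=np.cross([0,0,-1],[np.cos(yy),np.sin(yy),0]);print(Z)
E
```

```text
cam in tool [-0.12869133  0.00051172 -0.08126337] axes [[ 0.     1.     0.   ]
 [-0.317 -0.     0.949]
 [ 0.949 -0.     0.317]] 414.0036880526447
dp cm [-17.53 -25.84 -37.57] rot [-0.001  -0.0001  0.0018]
[-0.89879405 -0.43837115 -0.        ]
```

```bash
python3 - <<'E'
from h import *
goal([0.533,-0.22,0.37],-64)
E
python3 -m creep '[{"grip":8.5,"dp":[-4,0,0],"rotation":[0,0,0]},{"grip":8.5,"dp":[-6,-3,-3],"rotation":[0,0,0]},{"grip":8.5,"dp":[-7.5,-6,-6],"rotation":[0,0,0]},{"grip":8.5,"dp":[-9,-8.5,-9],"rotation":[0,0,0]},{"grip":8.5,"dp":[-10.5,-11,-12],"rotation":[0,0,0]}]'
```

```text
dp cm [-12.53 -24.37 -38.3 ] rot [-0.001  -0.0001  0.0018]
time: 0.57
tool_pos: [0.3516, -0.4616, 0.3474]
tcp_rot: [1.971, 0.453, -1.971]
wrist_force: [1.4, -0.4, -0.6]
width: 0.995
```

```bash

python3 -m creep '[{"grip":8.5,"dp":[-0.4,-2,-3.6],"rotation":[0,0,0]},{"grip":8.5,"dp":[-0.8,-4,-7.2],"rotation":[0,0,0]},{"grip":8.5,"dp":[-1.2,-6,-10.8],"rotation":[0,0,0]},{"grip":8.5,"dp":[-1.6,-8,-14.4],"rotation":[0,0,0]},{"grip":8.5,"dp":[-2,-10,-18],"rotation":[0,0,0]}]'
python3 -m creep '[{"grip":8.5,"dp":[0,-1.7,-3.6],"rotation":[0,0,0]},{"grip":8.5,"dp":[0,-3.4,-7.2],"rotation":[0,0,0]},{"grip":8.5,"dp":[0,-3.4,-8.3],"rotation":[0,0,0]},{"grip":8.5,"dp":[0,-3.4,-8.3],"rotation":[0,0,0]}]'
python3 - <<'E'
from h import *
p,d,c=snap('wrist','w1')
E
```

```text
time: 0.98
tool_pos: [0.4704, -0.2925, 0.3672]
tcp_rot: [1.97, 0.453, -1.97]
wrist_force: [-0.0, -0.5, -0.1]
width: 0.996
time: 1.32
tool_pos: [0.5313, -0.2252, 0.3665]
tcp_rot: [1.968, 0.459, -1.968]
wrist_force: [-0.3, -0.4, -1.0]
width: 0.995
```

View pics/w1.png

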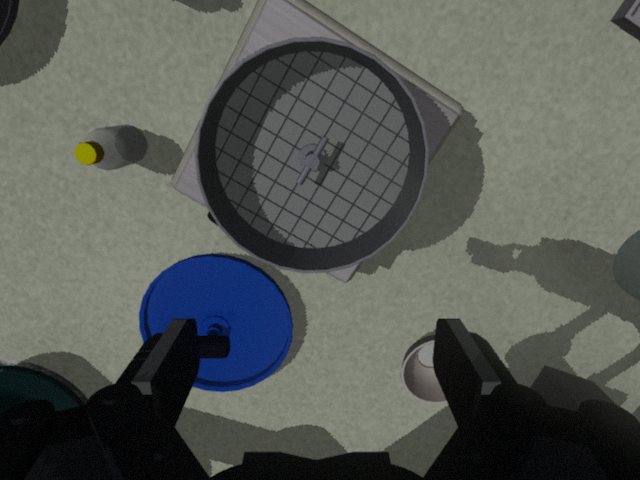

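The wrist picture shows the drum centred near (312,155), the spindle at about (311,156), and a light pin running roughly from (303,182) to (325,140), with its shadow on the right. Zooming in and measuring.

```bash
python3 - <<'E'
from h import *
p,d,c=load('w1');W=world(d,c)
z=cv2.resize(p[110:205,260:365],None,fx=7,fy=6,interpolation=cv2.INTER_CUBIC)[:,:,::-1]
z=cv2.resize(p[115:200,265:365],None,fx=7,fy=7,interpolation=cv2.INTER_CUBIC)[:,:,::-1]
cv2.imwrite('pics/c1.png',cv2.convertScaleAbs(z,alpha=1.5))
M=(W[...,2]>0.168)&(W[...,2]<0.185)&(np.hypot(W[...,0]-.56,W[...,1]+.207)<.12)
q=W[M];print(len(q),np.median(q[:,2]),q[:,2].std())
(x,y),rad=cv2.minEnclosingCircle(q[:,:2].astype(np.float32));print(x,y,rad)
from scipy.optimize import least_squares
f=least_squares(lambda a:np.hypot(q[:,0]-a[0],q[:,1]-a[1])-a[2],[x,y,.0885],loss='soft_l1',f_scale=.002);print(f.x)
P=(W[...,2]>0.135)&(W[...,2]<0.165)&(np.hypot(W[...,0]-x,W[...,1]-y)<.035)
v,u=np.nonzero(P);print(len(u),np.median(W[P][:,2]))
for i in range(len(u)):pass
pt=W[P][:,:2];
Q=P&(W[...,2]<.151);pt=W[Q][:,:2];m=pt.mean(0);w,V=np.linalg.eigh(np.cov(pt.T));print(m,np.sqrt(w),np.degrees(np.arctan2(V[1,1],V[0,1])),len(pt))
mask=np.uint8(P)*255
cv2.imwrite('pics/m1.png',cv2.resize(mask[115:200,265:365],None,fx=7,fy=7,interpolation=0))
E
```

```text
4538 0.17542968015864213 0.002529260090202575
0.55997633934021 -0.20692962408065796 0.09034587442874908
[ 0.56048635 -0.20699445  0.08740681]
468 0.15064426725216912
[ 0.56131208 -0.20681095] [0.00222401 0.01358548] 175.5786045365888 291
```

View pics/c1.png

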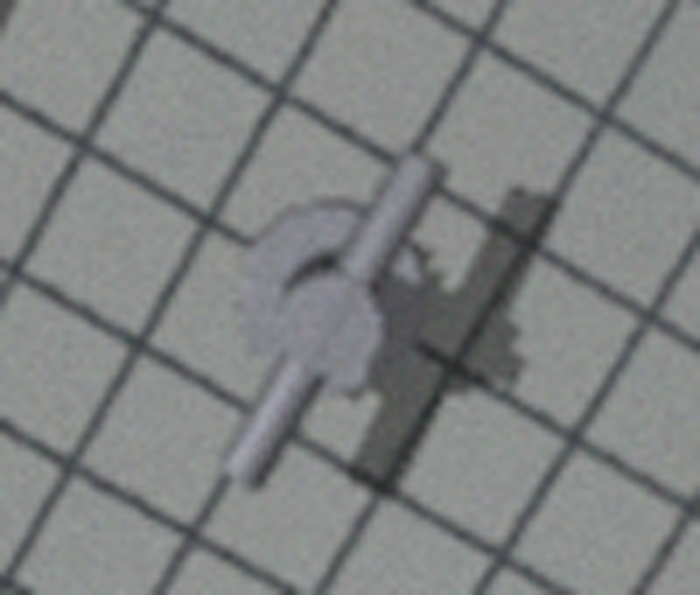

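View pics/m1.png

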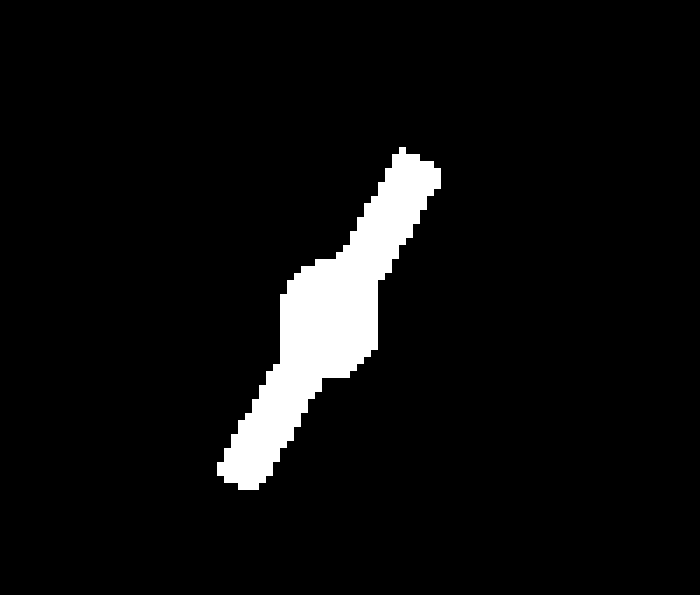

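```bash
python3 - <<'E'
from h import *
goal([0.516,0.21,0.32],-60.8)
E
```

```text
dp cm [  4.65 -39.83 -17.96] rot [-0.054   0.0012  0.0006]
```

```bash

python3 -m creep '[{"grip":8.5,"dp":[0,-3.7,-1.6],"rotation":[-0.01,0,0]},{"grip":8.5,"dp":[0,-7.4,-3.3],"rotation":[-0.02,0,0]},{"grip":8.5,"dp":[0,-11.1,-5],"rotation":[-0.03,0,0]},{"grip":8.5,"dp":[0,-14.8,-6.6],"rotation":[-0.04,0,0]},{"grip":8.5,"dp":[0,-18.5,-8.3],"rotation":[-0.054,0,0]}]'
python3 -m creep '[{"grip":8.5,"dp":[0.5,-3.7,-1.6],"rotation":[0,0,0]},{"grip":8.5,"dp":[1.5,-7.4,-3],"rotation":[0,0,0]},{"grip":8.5,"dp":[2.5,-11.1,-4.6],"rotation":[0,0,0]},{"grip":8.5,"dp":[3.5,-14.8,-6.2],"rotation":[0,0,0]},{"grip":8.5,"dp":[4.5,-18.3,-7.8],"rotation":[0,0,0]}]'
python3 - <<'E'
from h import *
goal([0.516,0.21,0.32],-60.8)
E
```

```text
time: 1.78
tool_pos: [0.5222, -0.0254, 0.367]
tcp_rot: [1.938, 0.498, -1.939]
wrist_force: [1.2, -0.1, -0.6]
width: 0.989
time: 2.2
tool_pos: [0.5022, 0.1728, 0.3218]
tcp_rot: [1.938, 0.499, -1.938]
wrist_force: [1.0, 0.6, -0.4]
width: 0.995
dp cm [ 0.18 -2.59 -3.01] rot [-0.0051  0.     -0.0008]
```

```bash

python3 -m creep '[{"grip":8.5,"dp":[0,0,-1],"rotation":[0,0,0]},{"grip":8.5,"dp":[0,0,-1],"rotation":[0,0,0]},{"grip":8.5,"dp":[0,0,-1],"rotation":[0,0,0]}]'
python3 - <<'E'
from h import *
p,d,c=snap('wrist','w2');W=world(d,c)
g=p.astype(int).sum(2)
M=(W[...,2]>0.10)&(W[...,2]<0.125)&(np.hypot(W[...,0]-.542,W[...,1]-.224)<.04)
q=W[M];print(len(q),np.median(q[:,2]))
r=cv2.minAreaRect((q[:,:2]*1000).astype(np.float32));print(r)
m=q[:,:2].mean(0);w,V=np.linalg.eigh(np.cov(q[:,:2].T));print(m,np.sqrt(12*w),np.degrees(np.arctan2(V[1,1],V[0,1])))
M=(W[...,2]>0.050)&(W[...,2]<0.067)&(np.hypot(W[...,0]-.542,W[...,1]-.224)<.12)
q=W[M];print(len(q),np.median(q[:,2]),cv2.minEnclosingCircle((q[:,:2]*1000).astype(np.float32)))
E
```

```text
time: 2.45
tool_pos: [0.5117, 0.1764, 0.3219]
tcp_rot: [1.936, 0.5, -1.938]
wrist_force: [-1.1, -0.1, -0.5]
width: 0.996
1729 0.11081715427229047
((543.2026977539062, 225.37332153320312), (49.8609619140625, 22.075639724731445), 28.982446670532227)
[0.54414621 0.22540967] [0.02178311 0.04906376] -150.94773015727014
35021 0.05921181596621277 ((543.1091918945312, 225.38961791992188), 98.50553894042969)
```

View pics/w2.png

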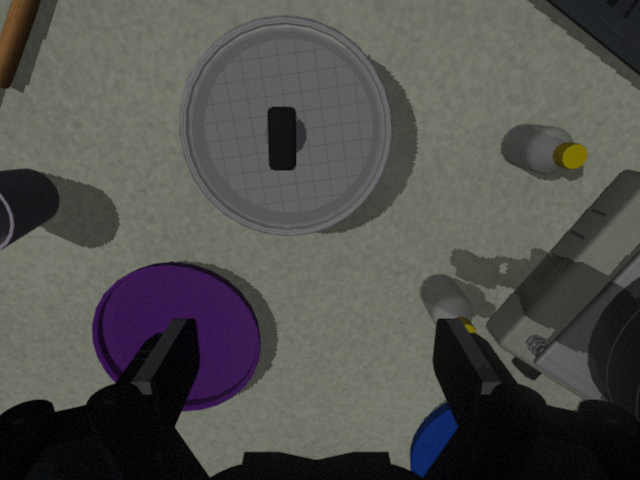

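The wrist picture shows the clear lid at (285,125) with its bar at (283,138). Measured bar size is 49.9×22.1 mm with its top at 0.111, and the lid is 197 mm across, all as given. Going to grasp.

```bash

python3 - <<'E'
from h import *
goal([0.5432,0.2254,0.16],-61)
E
```

```text
dp cm [16.22 -2.83 -5.15] rot [-0.0011  0.0006 -0.001 ]
```

```bash

python3 -m creep '[{"grip":8.5,"dp":[3,-0.7,-1.3],"rotation":[0,0,0]},{"grip":8.5,"dp":[6.5,-1.4,-2.6],"rotation":[0,0,0]},{"grip":8.5,"dp":[10,-2.1,-3.9],"rotation":[0,0,0]},{"grip":8.5,"dp":[13.5,-2.8,-5.1],"rotation":[0,0,0]},{"grip":8.5,"dp":[16,-2.8,-5.1],"rotation":[0,0,0]}]'
python3 -m creep '[{"grip":8.5,"dp":[0,0,0],"rotation":[0,0,0]},{"grip":8.5,"dp":[0,0,0],"rotation":[0,0,0]},{"grip":8.5,"dp":[0,0,0],"rotation":[0,0,0]}]'
python3 - <<'E'
from h import *
goal([0.5432,0.2254,0.096],-61)
E
```

```text
time: 2.92
tool_pos: [0.5431, 0.2258, 0.1598]
tcp_rot: [1.938, 0.5, -1.939]
wrist_force: [-0.4, -0.4, -0.6]
width: 0.994
time: 3.17
tool_pos: [0.5439, 0.2259, 0.1643]
tcp_rot: [1.941, 0.5, -1.936]
wrist_force: [0.4, -0.4, 0.2]
width: 0.992
dp cm [6.83 0.01 0.1 ] rot [-0.0013 -0.0025 -0.0007]
```

```bash

python3 -m creep '[{"grip":8.5,"dp":[2,0,0],"rotation":[0,0,0]},{"grip":8.5,"dp":[4.5,0,0],"rotation":[0,0,0]},{"grip":8.5,"dp":[6.5,0,0],"rotation":[0,0,0]},{"grip":8.5,"dp":[6.5,0,0],"rotation":[0,0,0]},{"grip":8.5,"dp":[6.5,0,0],"rotation":[0,0,0]}]'
python3 -m creep '[{"grip":8.5,"dp":[0,0,0],"rotation":[0,0,0]},{"grip":8.5,"dp":[0,0,0],"rotation":[0,0,0]}]'
python3 - <<'E'
from h import *
goal([0.5432,0.2254,0.096],-61)
E
```

```text
time: 3.58
tool_pos: [0.5432, 0.2267, 0.0988]
tcp_rot: [1.939, 0.501, -1.936]
wrist_force: [2.3, -0.9, -0.3]
width: 0.991
time: 3.75
tool_pos: [0.5445, 0.2276, 0.1002]
tcp_rot: [1.943, 0.502, -1.932]
wrist_force: [0.3, -0.6, 0.1]
width: 1.001
dp cm [0.42 0.13 0.23] rot [ 0.0004 -0.005  -0.0008]
```

```bash

python3 -m creep '[{"grip":8.5,"dp":[0.4,0.1,0.2],"rotation":[0,-0.003,0]},{"grip":8.5,"dp":[0.4,0.1,0.2],"rotation":[0,-0.003,0]},{"grip":8.5,"dp":[0.4,0.1,0.2],"rotation":[0,-0.003,0]}]'
python3 - <<'E'
from h import *
goal([0.5432,0.2254,0.096],-61)
p,d,c=snap('wrist','w3')
E
```

```text
time: 4.0
tool_pos: [0.5412, 0.2252, 0.0935]
tcp_rot: [1.934, 0.501, -1.939]
wrist_force: [0.3, -0.5, 0.9]
width: 0.995
dp cm [-0.25  0.08 -0.18] rot [ 0.0006  0.0026 -0.0001]
```

View pics/w3.png

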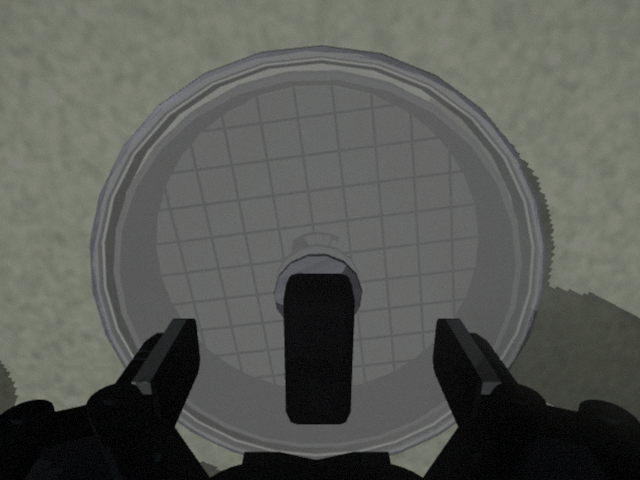

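The bar stands between the pads, at (318,350) with pads at x≈185 and x≈450. I'll check whether the measured pose is noisy, then close.

```bash

python3 -m creep '[{"grip":8.5,"dp":[0,0,0],"rotation":[0,0,0]},{"grip":8.5,"dp":[0,0,0],"rotation":[0,0,0]}]'
python3 - <<'E'
from h import *
goal([0.5432,0.2254,0.096],-61)
E
```

```text
time: 4.22
tool_pos: [0.5411, 0.2253, 0.0931]
tcp_rot: [1.934, 0.501, -1.94]
wrist_force: [0.2, -0.0, -0.0]
width: 0.999
dp cm [-0.29  0.09 -0.19] rot [0.0007 0.003  0.    ]
```

```bash

python3 -m creep '[{"grip":8.5,"dp":[-0.2,0.1,-0.15],"rotation":[0,0,0]},{"grip":8.5,"dp":[-0.2,0.1,-0.15],"rotation":[0,0,0]},{"grip":8.5,"dp":[-0.2,0.1,-0.15],"rotation":[0,0,0]}]'
python3 - <<'E'
from h import *
goal([0.5432,0.2254,0.096],-61)
E
```

```text
time: 4.47
tool_pos: [0.5432, 0.2252, 0.0953]
tcp_rot: [1.934, 0.501, -1.939]
wrist_force: [0.8, 0.1, 0.2]
width: 1.0
dp cm [-0.07 -0.02 -0.01] rot [ 0.0006  0.0026 -0.0001]
```

Within 1 mm. Closing.

```bash

python3 -m creep '[{"grip":4,"dp":[0,0,0],"rotation":[0,0,0]},{"grip":2,"dp":[0,0,0],"rotation":[0,0,0]},{"grip":1,"dp":[0,0,0],"rotation":[0,0,0]},{"grip":1,"dp":[0,0,0],"rotation":[0,0,0]},{"grip":1,"dp":[0,0,0],"rotation":[0,0,0]}]' 60
python3 -m creep '[{"grip":1,"dp":[0,0,0],"rotation":[0,0,0]},{"grip":1,"dp":[0,0,0],"rotation":[0,0,0]},{"grip":1,"dp":[0,0,0],"rotation":[0,0,0]},{"grip":1,"dp":[0,0,0],"rotation":[0,0,0]}]' 60
```

```text
time: 4.88
tool_pos: [0.5429, 0.225, 0.0951]
tcp_rot: [1.934, 0.501, -1.94]
wrist_force: [0.5, -0.0, 0.8]
width: 0.291
time: 5.22
tool_pos: [0.5429, 0.2251, 0.0952]
tcp_rot: [1.934, 0.501, -1.94]
wrist_force: [-1.3, -1.3, 2.1]
width: 0.25
```

Gripped at 21–22 mm. Lift straight up.

```bash

python3 -m creep '[{"grip":1,"dp":[-1,0,0],"rotation":[0,0,0]},{"grip":1,"dp":[-2.5,0,0],"rotation":[0,0,0]},{"grip":1,"dp":[-4.5,0,0],"rotation":[0,0,0]},{"grip":1,"dp":[-7,0,0],"rotation":[0,0,0]},{"grip":1,"dp":[-9.5,0,0],"rotation":[0,0,0]}]' 
python3 -m creep '[{"grip":1,"dp":[-3,0,0],"rotation":[0,0,0]},{"grip":1,"dp":[-6,0,0],"rotation":[0,0,0]},{"grip":1,"dp":[-9,0,0],"rotation":[0,0,0]},{"grip":1,"dp":[-12,0,0],"rotation":[0,0,0]},{"grip":1,"dp":[-14,0,0],"rotation":[0,0,0]}]' 
python3 -m creep '[{"grip":1,"dp":[0,0,0],"rotation":[0,0,0]},{"grip":1,"dp":[0,0,0],"rotation":[0,0,0]}]' 
python3 - <<'E'
from h import *
p,d,c=snap('wrist','w4')
print(bot.read_state()['torque'])
goal([0.5608,-0.2069,0.33],-34.4)
E
```

```text
time: 5.63
tool_pos: [0.5422, 0.2248, 0.1901]
tcp_rot: [1.931, 0.5, -1.942]
wrist_force: [1.0, 0.9, -2.9]
width: 0.249
time: 6.05
tool_pos: [0.544, 0.2255, 0.3337]
tcp_rot: [1.937, 0.501, -1.937]
wrist_force: [0.6, 0.6, -2.8]
width: 0.247
time: 6.22
tool_pos: [0.544, 0.2255, 0.3312]
tcp_rot: [1.937, 0.501, -1.937]
wrist_force: [0.1, 0.6, -2.8]
width: 0.252
[ 0.02832077  0.06699672 -0.02465544]
dp cm [-2.000e-02  3.864e+01  1.941e+01] rot [-0.4637  0.0042  0.0012]
```

View pics/w4.png

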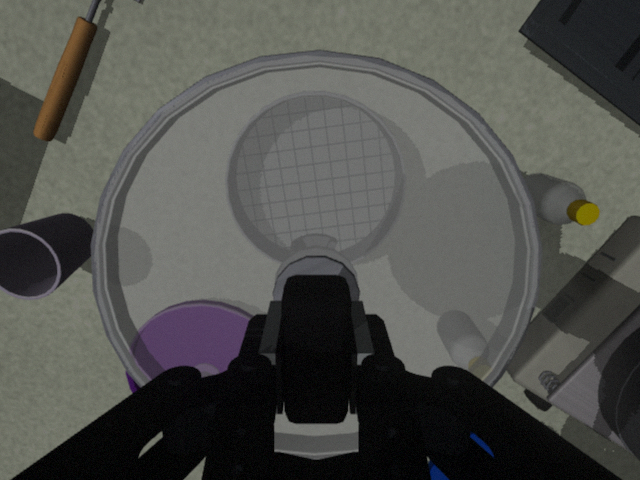

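The lid is lifted, weighing about 3 N. The spare sieve stayed put, seen through the lid at (315,180). Carrying it to the sifter.

```bash

python3 -m creep '[{"grip":1,"dp":[0,2,1],"rotation":[-0.09,0,0]},{"grip":1,"dp":[0,5,2.5],"rotation":[-0.18,0,0]},{"grip":1,"dp":[0,8,4],"rotation":[-0.27,0,0]},{"grip":1,"dp":[0,11,5.5],"rotation":[-0.37,0,0]},{"grip":1,"dp":[0,14,7],"rotation":[-0.464,0,0]}]' 
python3 - <<'E'
from h import *
goal([0.5608,-0.2069,0.33],-34.4)
E
```

```text
time: 6.68
tool_pos: [0.5485, 0.0676, 0.3265]
tcp_rot: [1.625, 0.869, -1.64]
wrist_force: [0.4, 0.1, -2.7]
width: 0.251
dp cm [-0.3  16.39 22.06] rot [0.006  0.0065 0.0059]
```

```bash

python3 -m creep '[{"grip":1,"dp":[0,2.1,2.8],"rotation":[0,0,0]},{"grip":1,"dp":[0,4.2,5.6],"rotation":[0,0,0]},{"grip":1,"dp":[0,6.3,8.4],"rotation":[0,0,0]},{"grip":1,"dp":[0,8.4,11.2],"rotation":[0,0,0]},{"grip":1,"dp":[0,10.5,14],"rotation":[0,0,0]}]' 
python3 -m creep '[{"grip":1,"dp":[0,2,2.6],"rotation":[0,0,0]},{"grip":1,"dp":[0,4,5.2],"rotation":[0,0,0]},{"grip":1,"dp":[0,5,7],"rotation":[0,0,0]},{"grip":1,"dp":[0,5,7],"rotation":[0,0,0]},{"grip":1,"dp":[0,5,7],"rotation":[0,0,0]}]' 
python3 - <<'E'
from h import *
goal([0.5608,-0.2069,0.29],-34.4)
E
```

```text
time: 7.1
tool_pos: [0.5561, -0.1071, 0.3268]
tcp_rot: [1.63, 0.867, -1.644]
wrist_force: [0.9, 0.4, -2.1]
width: 0.25
time: 7.52
tool_pos: [0.5581, -0.1924, 0.327]
tcp_rot: [1.633, 0.866, -1.645]
wrist_force: [0.3, 0.0, -3.4]
width: 0.246
dp cm [3.7  1.07 1.03] rot [-0.0022  0.0036  0.0073]
```

```bash

python3 -m creep '[{"grip":1,"dp":[1,0.5,0.5],"rotation":[0,0.003,0.006]},{"grip":1,"dp":[2.5,1.0,1.0],"rotation":[0,0.003,0.006]},{"grip":1,"dp":[4.5,1.0,1.0],"rotation":[0,0.003,0.006]},{"grip":1,"dp":[6,1.0,1.0],"rotation":[0,0.003,0.006]},{"grip":1,"dp":[6,1.0,1.0],"rotation":[0,0.003,0.006]}]' 
python3 -m creep '[{"grip":1,"dp":[0,0,0],"rotation":[0,0,0]},{"grip":1,"dp":[0,0,0],"rotation":[0,0,0]}]' 
python3 - <<'E'
from h import *
goal([0.5608,-0.2069,0.26],-34.4)
p,d,c=snap('wrist','w5');snap('scene','s5')
p,d,c=load('s5');cv2.imwrite('pics/s5c.png',cv2.resize(p[200:350,150:300],None,fx=4,fy=4,interpolation=cv2.INTER_CUBIC)[:,:,::-1])
E
```

```text
time: 7.93
tool_pos: [0.5594, -0.2036, 0.2645]
tcp_rot: [1.633, 0.868, -1.639]
wrist_force: [-0.6, 0.8, -4.1]
width: 0.251
time: 8.1
tool_pos: [0.5624, -0.2051, 0.2708]
tcp_rot: [1.636, 0.859, -1.631]
wrist_force: [0.0, -0.1, -2.5]
width: 0.247
dp cm [ 1.08 -0.04  0.24] rot [ 0.0016 -0.0005 -0.0049]
```

View pics/w5.png

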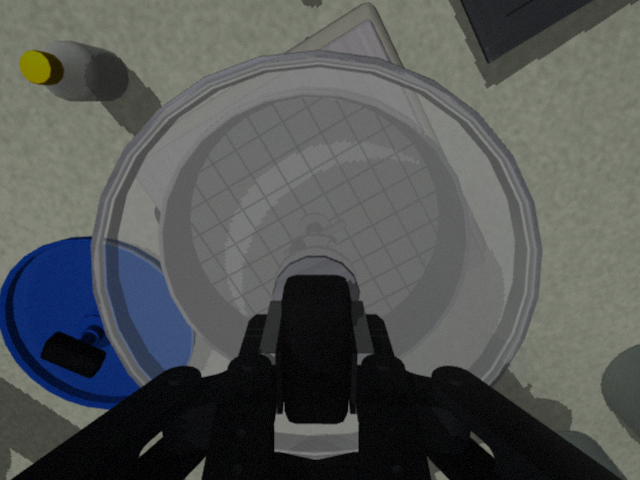

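View pics/s5c.png

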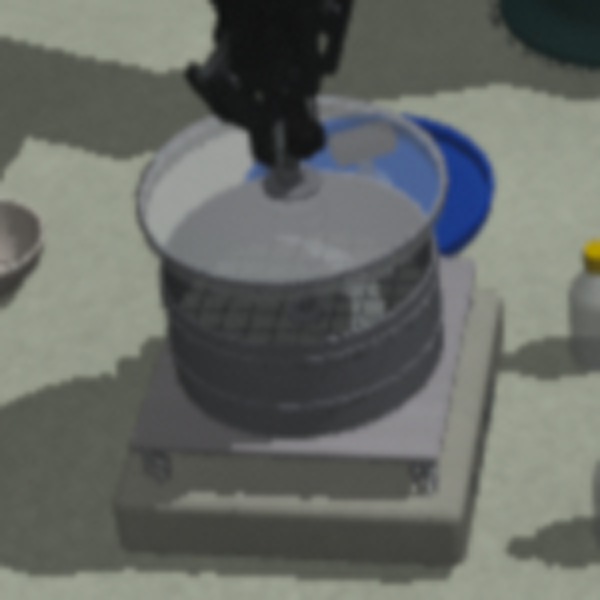

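The lid hangs over the drum in both pictures. I'll measure its tilt and centre from depth before lowering.

```bash
python3 - <<'E'
from h import *
p,d,c=load('w5');W=world(d,c)
M=(W[...,2]>0.205)&(W[...,2]<0.25)&(np.hypot(W[...,0]-.561,W[...,1]+.207)<.11)&(d>0)
v,u=np.nonzero(M);k=v<260;q=W[v[k],u[k]];print(len(q),np.median(q[:,2]))
A=np.c_[q[:,:2]-[.561,-.207],np.ones(len(q))]
for _ in range(4):
    s,*_r=np.linalg.lstsq(A,q[:,2],rcond=None);e=q[:,2]-A@s;kk=abs(e)<.004;A=A[kk];q=q[kk]
print('slope mrad',s,len(q),e.std())
pts=(W[M][:,:2]*1000).astype(np.float32)
print(cv2.minEnclosingCircle(pts))
goal([0.5608,-0.2069,0.26],-34.4)
E
```

```text
73612 0.23485227144589801
slope mrad [0.00592063 0.00054479 0.23464229] 73610 0.0006429965856978176
((562.84765625, -205.0213623046875), 98.54841613769531)
dp cm [ 1.21 -0.11  0.23] rot [ 0.0011 -0.0009 -0.0071]
```

```bash

python3 -m creep '[{"grip":1,"dp":[0.6,-0.1,0.2],"rotation":[0,0,-0.005]},{"grip":1,"dp":[1.2,-0.1,0.2],"rotation":[0,0,-0.005]},{"grip":1,"dp":[2,-0.1,0.2],"rotation":[0,0,-0.005]},{"grip":1,"dp":[2.2,-0.1,0.2],"rotation":[0,0,-0.005]},{"grip":1,"dp":[2.2,-0.1,0.2],"rotation":[0,0,-0.005]}]' 
python3 -m creep '[{"grip":1,"dp":[0,0,0],"rotation":[0,0,0]},{"grip":1,"dp":[0,0,0],"rotation":[0,0,0]},{"grip":1,"dp":[0,0,0],"rotation":[0,0,0]}]' 
python3 - <<'E'
from h import *
goal([0.5606,-0.2069,0.23],-34.4)
E
```

```text
time: 8.62
tool_pos: [0.5593, -0.2066, 0.2469]
tcp_rot: [1.635, 0.866, -1.638]
wrist_force: [0.3, 1.2, -3.2]
width: 0.249
time: 8.87
tool_pos: [0.5605, -0.207, 0.2491]
tcp_rot: [1.636, 0.863, -1.635]
wrist_force: [0.1, -0.2, -1.6]
width: 0.247
dp cm [ 1.91  0.   -0.02] rot [ 0.0004 -0.0005 -0.0003]
```

```bash

python3 -m creep '[{"grip":1,"dp":[0.5,0,0],"rotation":[0,0,0]},{"grip":1,"dp":[1,0,0],"rotation":[0,0,0]},{"grip":1,"dp":[1.5,0,0],"rotation":[0,0,0]},{"grip":1,"dp":[1.8,0,0],"rotation":[0,0,0]},{"grip":1,"dp":[1.8,0,0],"rotation":[0,0,0]}]' 
python3 - <<'E'
from h import *
goal([0.5606,-0.2069,0.22],-34.4)
E
python3 -m creep '[{"grip":1,"dp":[0.2,0,0],"rotation":[0,0,0]},{"grip":1,"dp":[0.4,0,0],"rotation":[0,0,0]},{"grip":1,"dp":[0.6,0,0],"rotation":[0,0,0]},{"grip":1,"dp":[0.8,0,0],"rotation":[0,0,0]},{"grip":1,"dp":[0.8,0,0],"rotation":[0,0,0]}]' 
python3 - <<'E'
from h import *
goal([0.5606,-0.2069,0.22],-34.4)
E
```

```text
time: 9.28
tool_pos: [0.5594, -0.2066, 0.2291]
tcp_rot: [1.635, 0.866, -1.638]
wrist_force: [-1.0, 0.6, -3.4]
width: 0.25
dp cm [ 0.91  0.12 -0.04] rot [0.0005 0.0002 0.0029]
time: 9.7
tool_pos: [0.56, -0.2068, 0.2222]
tcp_rot: [1.636, 0.864, -1.636]
wrist_force: [0.2, -0.3, -3.0]
width: 0.247
dp cm [ 0.22  0.05 -0.03] rot [ 0.0004 -0.0002  0.001 ]
```

```bash

for i in 1 2 3; do python3 -m creep '[{"grip":1,"dp":[0.1,0,0],"rotation":[0,0,0]},{"grip":1,"dp":[0.2,0,0],"rotation":[0,0,0]},{"grip":1,"dp":[0.3,0,0],"rotation":[0,0,0]},{"grip":1,"dp":[0.3,0,0],"rotation":[0,0,0]}]' | grep -E 'pos|force'; done
```

```text
tool_pos: [0.5601, -0.2069, 0.2195]
wrist_force: [0.2, 0.5, -2.9]
tool_pos: [0.5602, -0.2069, 0.2165]
wrist_force: [0.5, 0.3, -3.2]
tool_pos: [0.5604, -0.207, 0.214]
wrist_force: [-0.9, 0.1, 0.7]
```

```bash

for i in 1 2; do python3 -m creep '[{"grip":1,"dp":[0.1,0,0],"rotation":[0,0,0]},{"grip":1,"dp":[0.2,0,0],"rotation":[0,0,0]},{"grip":1,"dp":[0.3,0,0],"rotation":[0,0,0]},{"grip":1,"dp":[0.3,0,0],"rotation":[0,0,0]}]' | grep -E 'pos|force'; done
python3 - <<'E'
from h import *
p,d,c=snap('wrist','w6');W=world(d,c)
M=(W[...,2]>0.16)&(W[...,2]<0.20)&(np.hypot(W[...,0]-.561,W[...,1]+.207)<.11)&(d>0)
v,u=np.nonzero(M);k=v<260;q=W[v[k],u[k]];print(len(q),np.median(q[:,2]))
A=np.c_[q[:,:2]-[.561,-.207],np.ones(len(q))]
for _ in range(4):
    s,*_r=np.linalg.lstsq(A,q[:,2],rcond=None);e=q[:,2]-A@s;kk=abs(e)<.004;A=A[kk];q=q[kk]
print('slope',s,len(q),e.std())
print(cv2.minEnclosingCircle((W[M][:,:2]*1000).astype(np.float32)))
goal([0.5606,-0.2069,0.22],-34.4);print(bot.read_state()['torque'])
E
```

```text
tool_pos: [0.5604, -0.2069, 0.211]
wrist_force: [-2.2, 1.5, 4.0]
tool_pos: [0.5604, -0.207, 0.2079]
wrist_force: [-1.9, 1.5, 5.0]
74182 0.1735359131100458
slope [0.00043619 0.00020948 0.17351372] 74182 0.0006326728133482382
((560.5389404296875, -206.46592712402344), 98.67080688476562)
dp cm [-1.2   0.01 -0.02] rot [ 0.0004 -0.0005 -0.0002]
[ 1.27570469e-01  4.38916462e-01 -3.49310213e-04]
```

View pics/w6.png

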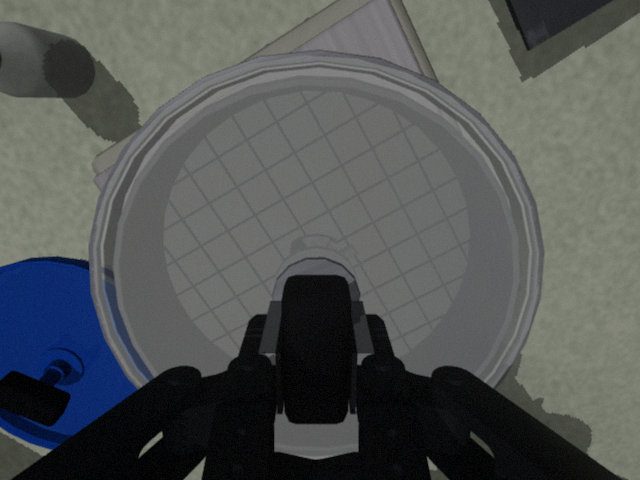

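Lid seated level (slope <1 mrad) and centred within 0.5 mm of the drum. Pressing, watching force.

```bash

for i in 1 2 3; do python3 -m creep '[{"grip":1,"dp":[0.1,0,0],"rotation":[0,0,0]},{"grip":1,"dp":[0.2,0,0],"rotation":[0,0,0]},{"grip":1,"dp":[0.3,0,0],"rotation":[0,0,0]},{"grip":1,"dp":[0.3,0,0],"rotation":[0,0,0]}]' | grep -E 'pos|force'; done
```

```text
tool_pos: [0.5604, -0.207, 0.2051]
wrist_force: [-2.2, 1.8, 6.0]
tool_pos: [0.5604, -0.207, 0.2023]
wrist_force: [-2.9, 2.3, 7.9]
tool_pos: [0.5604, -0.207, 0.1996]
wrist_force: [-3.9, 1.8, 9.5]
```

```bash

python3 -m creep '[{"grip":1,"dp":[0.1,-0.05,0],"rotation":[0,0,0]},{"grip":1,"dp":[0.2,-0.1,0],"rotation":[0,0,0]},{"grip":1,"dp":[0.2,-0.1,0],"rotation":[0,0,0]}]'| grep -E 'pos|force'
python3 -m creep '[{"grip":1,"dp":[0.1,0,0],"rotation":[0,0,0]},{"grip":1,"dp":[0.2,0,0],"rotation":[0,0,0]},{"grip":1,"dp":[0.2,0,0],"rotation":[0,0,0]}]'| grep -E 'pos|force'
python3 - <<'E'
from h import *
s=bot.read_state();r=R.from_rotvec(s['tcp_rot']);print(s['wrist_force'],r.inv().apply(s['wrist_force']),r.inv().apply(s['torque']))
E
```

```text
tool_pos: [0.5604, -0.2069, 0.1983]
wrist_force: [-1.9, 1.1, 9.5]
tool_pos: [0.5604, -0.2069, 0.1964]
wrist_force: [-1.7, 0.5, 9.3]
[-1.65905208  0.50374968  9.25585298] [-9.2604677  -1.62955267  0.51509995] [ 0.00539548 -0.21234863 -0.59822725]
```

```bash

for i in 1 2 3; do python3 -m creep '[{"grip":1,"dp":[0.1,-0.02,0],"rotation":[0,0,0]},{"grip":1,"dp":[0.2,-0.02,0],"rotation":[0,0,0]},{"grip":1,"dp":[0.2,-0.02,0],"rotation":[0,0,0]}]' | grep -E 'pos|force'; done
```

```text
tool_pos: [0.5604, -0.2069, 0.1947]
wrist_force: [-3.2, 0.7, 10.7]
tool_pos: [0.5604, -0.2069, 0.1929]
wrist_force: [-2.8, -0.1, 10.5]
tool_pos: [0.5604, -0.2069, 0.1912]
wrist_force: [-1.7, 0.7, 11.7]
```

```bash

for i in 1 2 3; do python3 -m creep '[{"grip":1,"dp":[0.1,-0.02,0],"rotation":[0,0,0]},{"grip":1,"dp":[0.2,-0.02,0],"rotation":[0,0,0]},{"grip":1,"dp":[0.2,-0.02,0],"rotation":[0,0,0]}]' | grep -E 'pos|force'; done
python3 - <<'E'
from h import *
s=bot.read_state();r=R.from_rotvec(s['tcp_rot']);print(s['wrist_force'],r.inv().apply(s['wrist_force']),r.inv().apply(s['torque']))
p,d,c=snap('wrist','w7');W=world(d,c)
M=(W[...,2]>0.13)&(W[...,2]<0.18)&(np.hypot(W[...,0]-.561,W[...,1]+.207)<.11)&(d>0)
v,u=np.nonzero(M);k=v<260;q=W[v[k],u[k]]
A=np.c_[q[:,:2]-[.561,-.207],np.ones(len(q))]
for _ in range(4):
    b,*_r=np.linalg.lstsq(A,q[:,2],rcond=None);e=q[:,2]-A@b;kk=abs(e)<.004;A=A[kk];q=q[kk]
print('slope',b,len(q),e.std(),'compression mm',1e3*(.037-(s['tool_pos'][2]-b[2])))
E
```

```text
tool_pos: [0.5604, -0.2069, 0.1894]
wrist_force: [-1.1, 0.2, 13.3]
tool_pos: [0.5604, -0.2069, 0.1876]
wrist_force: [-2.5, 0.0, 14.1]
tool_pos: [0.5604, -0.2069, 0.1859]
wrist_force: [-2.8, 0.2, 14.4]
[-2.75377248  0.24499858 14.3979283 ] [-14.41211207  -2.33200578   1.34029887] [-0.01619345 -0.36181458 -0.59227721]
slope [0.00061031 0.00032572 0.16453921] 80425 0.0006346240771288036 compression mm 15.597021576534468
```

```bash

for i in 1 2 3 4; do python3 -m creep '[{"grip":1,"dp":[0.05,-0.02,0],"rotation":[0,0,0]},{"grip":1,"dp":[0.1,-0.02,0],"rotation":[0,0,0]},{"grip":1,"dp":[0.1,-0.02,0],"rotation":[0,0,0]}]' | grep -E 'pos|force'; done
```

```text
tool_pos: [0.5604, -0.2069, 0.1852]
wrist_force: [-1.5, -0.3, 15.0]
tool_pos: [0.5604, -0.2069, 0.1843]
wrist_force: [-1.6, -1.2, 14.9]
tool_pos: [0.5604, -0.2069, 0.1836]
wrist_force: [-2.8, -1.3, 15.5]
tool_pos: [0.5604, -0.2069, 0.1828]
wrist_force: [-2.4, -1.2, 16.5]
```

```bash

python3 -m creep '[{"grip":1,"dp":[0.05,0,0],"rotation":[0,0,0]},{"grip":1,"dp":[0.1,0,0],"rotation":[0,0,0]},{"grip":1,"dp":[0.1,0,0],"rotation":[0,0,0]}]' | grep -E 'pos|force'
for i in 1 2 3; do python3 -m creep '[{"grip":1,"dp":[0,0,0],"rotation":[0,0,0]}]' | grep -E 'pos|force'; done
python3 - <<'E'
from h import *
s=bot.read_state();r=R.from_rotvec(s['tcp_rot']);print(s['wrist_force'],r.inv().apply(s['wrist_force']),r.inv().apply(s['torque']))
p,d,c=snap('wrist','w8');W=world(d,c)
M=(W[...,2]>0.13)&(W[...,2]<0.18)&(np.hypot(W[...,0]-.561,W[...,1]+.207)<.11)&(d>0)
v,u=np.nonzero(M);k=v<260;q=W[v[k],u[k]]
A=np.c_[q[:,:2]-[.561,-.207],np.ones(len(q))]
for _ in range(4):
    b,*_r=np.linalg.lstsq(A,q[:,2],rcond=None);e=q[:,2]-A@b;kk=abs(e)<.004;A=A[kk];q=q[kk]
print('slope',b,len(q),e.std(),'compression mm',1e3*(.037-(s['tool_pos'][2]-b[2])))
E
```

```text
tool_pos: [0.5604, -0.2069, 0.182]
wrist_force: [-1.5, -1.3, 16.7]
tool_pos: [0.5604, -0.2069, 0.182]
wrist_force: [-1.8, -0.4, 17.2]
tool_pos: [0.5604, -0.2069, 0.1821]
wrist_force: [-2.5, -0.9, 17.3]
tool_pos: [0.5604, -0.2069, 0.1821]
wrist_force: [-2.5, -0.7, 17.5]
[-2.54074445 -0.65553911 17.46859747] [-17.48267139  -1.59950481   1.95826366] [ 0.03392852 -0.42114483 -0.74107283]
slope [0.00064083 0.00030492 0.16195971] 81084 0.0006355568508654863 compression mm 16.8798646749807
```

The stop is reached: steady 17.2 N, with about 16 mm of compression seen in depth. Turning clockwise (+x of the tool).

```bash

python3 -m creep '[{"grip":1,"dp":[0,0,0],"rotation":[0.05,0,0]},{"grip":1,"dp":[0,0,0],"rotation":[0.1,0,0]},{"grip":1,"dp":[0,0,0],"rotation":[0.15,0,0]},{"grip":1,"dp":[0,0,0],"rotation":[0.2,0,0]},{"grip":1,"dp":[0,0,0],"rotation":[0.2,0,0]}]' | grep -E 'pos|force'
python3 - <<'E'
from h import *
s=bot.read_state();print(s['torque'])
goal([0.5604,-0.2069,0.182],-34.4)
E
```

```text
tool_pos: [0.5603, -0.2068, 0.182]
wrist_force: [-1.5, -0.7, 17.1]
[0.13673539 0.8421878  0.03654134]
dp cm [ 0.    0.02 -0.  ] rot [-0.2018 -0.0018 -0.0068]
```

```bash

python3 -m creep '[{"grip":1,"dp":[0,0,0],"rotation":[0.06,0,0]},{"grip":1,"dp":[0,0,0],"rotation":[0.12,0,0]},{"grip":1,"dp":[0,0,0],"rotation":[0.18,0,0]},{"grip":1,"dp":[0,0,0],"rotation":[0.24,0,0]},{"grip":1,"dp":[0,0,0],"rotation":[0.3,0,0]}]' | grep -E 'pos|force'
python3 - <<'E'
from h import *
s=bot.read_state();print(s['torque'])
E
python3 -m creep '[{"grip":1,"dp":[0,0,0],"rotation":[0.06,0,0]},{"grip":1,"dp":[0,0,0],"rotation":[0.12,0,0]},{"grip":1,"dp":[0,0,0],"rotation":[0.18,0,0]},{"grip":1,"dp":[0,0,0],"rotation":[0.18,0,0]}]' | grep -E 'pos|force'
python3 - <<'E'
from h import *
s=bot.read_state();print(s['torque'])
goal([0.5604,-0.2069,0.182],-94.4)
E
```

```text
tool_pos: [0.5601, -0.2066, 0.1819]
wrist_force: [-2.1, 1.2, 17.4]
[0.1395369  0.87218909 0.02222136]
tool_pos: [0.5601, -0.2064, 0.1819]
wrist_force: [-3.2, 1.1, 17.5]
[0.2164324  0.80385995 0.05017808]
dp cm [-0.01  0.05 -0.02] rot [ 0.3649 -0.0056 -0.003 ]
```

```bash

cat > tz.py <<'E'
from h import *
s=bot.read_state();f=s['wrist_force'];X=R.from_rotvec(s['tcp_rot']).as_matrix()
print('Tz %.3f'%s['torque'][2],'F',f.round(1),'z %.4f'%s['tool_pos'][2],'bar-pin deg %.1f'%(np.degrees(np.arctan2(X[1,1],X[0,1]))+94.4),'t',s['time'])
E
python3 tz.py
python3 -m creep '[{"grip":1,"dp":[0,0,0],"rotation":[0.05,0,0]},{"grip":1,"dp":[0,0,0],"rotation":[0.1,0,0]},{"grip":1,"dp":[0,0,0],"rotation":[0.14,0,0]},{"grip":1,"dp":[0,0,0],"rotation":[0.14,0,0]}]' >/dev/null
python3 tz.py
python3 -m creep '[{"grip":1,"dp":[0,0,0],"rotation":[0.03,0,0]},{"grip":1,"dp":[0,0,0],"rotation":[0.03,0,0]}]' >/dev/null
python3 tz.py
python3 -m creep '[{"grip":1,"dp":[0,0,0],"rotation":[0.03,0,0]},{"grip":1,"dp":[0,0,0],"rotation":[0.03,0,0]}]' >/dev/null
python3 tz.py
```

```text
Tz 0.050 F [-3.2  1.1 17.5] z 0.1819 bar-pin deg 20.9 t 17.1833
Tz -0.043 F [-3.1  1.6 17.3] z 0.1819 bar-pin deg 12.9 t 17.5167
Tz -0.015 F [-3.   1.2 17. ] z 0.1818 bar-pin deg 11.2 t 17.6833
Tz -0.018 F [-2.6  1.1 18. ] z 0.1819 bar-pin deg 9.5 t 17.85
```

```bash

python3 -m creep '[{"grip":1,"dp":[0,0,0],"rotation":[0.02,0,0]},{"grip":1,"dp":[0,0,0],"rotation":[0.02,0,0]}]' >/dev/null
python3 tz.py
python3 -m creep '[{"grip":1,"dp":[0,0,0],"rotation":[0.02,0,0]},{"grip":1,"dp":[0,0,0],"rotation":[0.02,0,0]}]' >/dev/null
python3 tz.py
python3 -m creep '[{"grip":1,"dp":[0,0,0],"rotation":[0.02,0,0]},{"grip":1,"dp":[0,0,0],"rotation":[0.02,0,0]}]' >/dev/null
python3 tz.py
```

```text
Tz 0.025 F [-3.1  1.7 18.3] z 0.1819 bar-pin deg 8.4 t 18.0167
Tz 0.024 F [-3.4  0.8 17.9] z 0.1818 bar-pin deg 7.3 t 18.1833
Tz 0.040 F [-3.1  1.8 17.6] z 0.1819 bar-pin deg 6.1 t 18.35
```

```bash

for i in 1 2 3; do python3 -m creep '[{"grip":1,"dp":[-0.01,0,0],"rotation":[0.02,0,0]},{"grip":1,"dp":[-0.01,0,0],"rotation":[0.02,0,0]}]' >/dev/null
python3 tz.py; done
```

```text
Tz -0.064 F [-2.9  0.4 17.3] z 0.1819 bar-pin deg 5.0 t 18.5167
Tz 0.002 F [-3.5  1.1 16.7] z 0.1820 bar-pin deg 3.8 t 18.6833
Tz -0.039 F [-2.6  1.1 17.6] z 0.1821 bar-pin deg 2.7 t 18.85
```

```bash

for i in 1 2 3; do python3 -m creep '[{"grip":1,"dp":[0,0,0],"rotation":[0.02,0,0]},{"grip":1,"dp":[0,0,0],"rotation":[0.02,0,0]}]' >/dev/null
python3 tz.py; done
```

```text
Tz 0.015 F [-2.2  1.4 17.7] z 0.1821 bar-pin deg 1.5 t 19.0167
Tz -0.043 F [-2.8  1.5 16.6] z 0.1821 bar-pin deg 0.4 t 19.1833
Tz -0.040 F [-2.1  1.2 16.4] z 0.1821 bar-pin deg -0.8 t 19.35
```

```bash

python3 - <<'E'
from h import *
p,d,c=snap('wrist','w9')
snap('scene','s9');q=load('s9')[0]
a=cv2.resize(p[150:450,200:440],None,fx=1.9,fy=1.9,interpolation=cv2.INTER_CUBIC)[:570]
b=cv2.resize(q[230:300,185:270],None,fx=4,fy=4,interpolation=cv2.INTER_CUBIC)
im=np.zeros((570,800,3),np.uint8);im[:a.shape[0],:a.shape[1]]=a;im[:b.shape[0],458:458+b.shape[1]]=b
cv2.imwrite('pics/c9.png',cv2.convertScaleAbs(im[:,:,::-1],alpha=1.5))
E
```

```text
(no output)
```

View pics/c9.png

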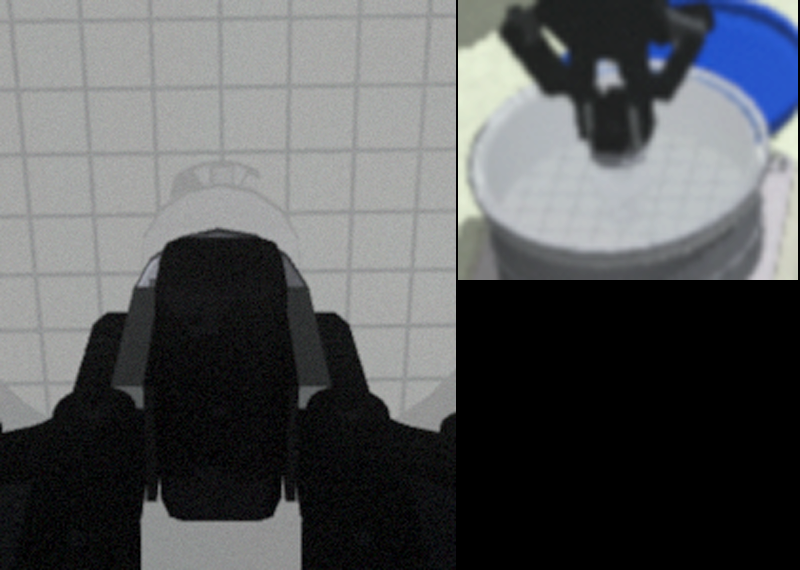

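The bar has turned with the fingers, and the lid is still square. No stop felt yet, so I continue in small steps.

```bash

for i in 1 2 3; do python3 -m creep '[{"grip":1,"dp":[0,0,0],"rotation":[0.02,0,0]},{"grip":1,"dp":[0,0,0],"rotation":[0.02,0,0]}]' >/dev/null
python3 tz.py; done
```

```text
Tz -0.047 F [-2.7  1.4 17.1] z 0.1821 bar-pin deg -1.9 t 19.6167
Tz -0.011 F [-2.6  1.5 17.4] z 0.1821 bar-pin deg -3.0 t 19.7833
Tz -0.019 F [-3.3  1.  17.7] z 0.1821 bar-pin deg -4.2 t 19.95
```

```bash

for i in 1 2 3; do python3 -m creep '[{"grip":1,"dp":[0,0,0],"rotation":[0.02,0,0]},{"grip":1,"dp":[0,0,0],"rotation":[0.02,0,0]}]' >/dev/null
python3 tz.py; done
```

```text
Tz -0.011 F [-2.7  2.1 17.2] z 0.1821 bar-pin deg -5.3 t 20.1167
Tz 0.064 F [-2.5  1.8 17.9] z 0.1821 bar-pin deg -6.5 t 20.2833
Tz 0.068 F [-2.   1.1 17.2] z 0.1821 bar-pin deg -7.6 t 20.45
```

```bash

for i in 1 2; do python3 -m creep '[{"grip":1,"dp":[0,0,0],"rotation":[0,0,0]}]' >/dev/null
python3 tz.py; done
python3 -m creep '[{"grip":1,"dp":[0,0,0],"rotation":[0.02,0,0]},{"grip":1,"dp":[0,0,0],"rotation":[0.02,0,0]}]' >/dev/null
python3 tz.py
```

```text
Tz 0.059 F [-2.   1.9 16.4] z 0.1821 bar-pin deg -7.6 t 20.5333
Tz 0.041 F [-2.9  1.4 17.7] z 0.1821 bar-pin deg -7.6 t 20.6167
Tz 0.110 F [-3.3  1.  16.6] z 0.1821 bar-pin deg -8.8 t 20.7833
```

```bash

python3 -m creep '[{"grip":1,"dp":[0,0,0],"rotation":[0.015,0,0]},{"grip":1,"dp":[0,0,0],"rotation":[0.015,0,0]}]' >/dev/null
python3 tz.py
for i in 1 2; do python3 -m creep '[{"grip":1,"dp":[0,0,0],"rotation":[0,0,0]}]' >/dev/null
python3 tz.py; done
```

```text
Tz 0.216 F [-2.7  1.5 17.1] z 0.1822 bar-pin deg -9.6 t 20.95
Tz 0.207 F [-1.8  0.8 16.6] z 0.1822 bar-pin deg -9.6 t 21.0333
Tz 0.134 F [-3.4  0.3 16.4] z 0.1822 bar-pin deg -9.6 t 21.1167
```

The stop is felt: torque rises from about −0.02 to +0.2 Nm. I ease back slightly so it doesn't drive on the pin, then let it up gradually.

```bash

python3 -m creep '[{"grip":1,"dp":[0,0,0],"rotation":[-0.02,0,0]},{"grip":1,"dp":[-0.1,0,0],"rotation":[-0.02,0,0]},{"grip":1,"dp":[-0.2,0,0],"rotation":[-0.02,0,0]},{"grip":1,"dp":[-0.3,0,0],"rotation":[-0.02,0,0]},{"grip":1,"dp":[-0.4,0,0],"rotation":[-0.02,0,0]}]' >/dev/null; python3 tz.py
for i in 1 2; do python3 -m creep '[{"grip":1,"dp":[-0.1,0,0],"rotation":[0,0,0]},{"grip":1,"dp":[-0.2,0,0],"rotation":[0,0,0]},{"grip":1,"dp":[-0.3,0,0],"rotation":[0,0,0]},{"grip":1,"dp":[-0.4,0,0],"rotation":[0,0,0]}]' >/dev/null; python3 tz.py; done
```

```text
Tz 0.081 F [-0.1  0.8 12.6] z 0.1856 bar-pin deg -8.4 t 21.5333
Tz 0.065 F [-0.3 -0.4 10.3] z 0.1889 bar-pin deg -8.4 t 21.8667
Tz 0.060 F [ 1.4 -0.3  8.7] z 0.1926 bar-pin deg -8.4 t 22.2
```

```bash

for i in 1 2 3; do python3 -m creep '[{"grip":1,"dp":[-0.1,0,0],"rotation":[0,0,0]},{"grip":1,"dp":[-0.2,0,0],"rotation":[0,0,0]},{"grip":1,"dp":[-0.3,0,0],"rotation":[0,0,0]},{"grip":1,"dp":[-0.3,0,0],"rotation":[0,0,0]}]' >/dev/null; python3 tz.py; done
```

```text
Tz 0.193 F [ 1.9 -0.1  8. ] z 0.1955 bar-pin deg -8.4 t 22.5333
Tz 0.186 F [ 2.7 -0.9  5.9] z 0.1981 bar-pin deg -8.4 t 22.8667
Tz 0.135 F [ 5.4 -2.9  3.6] z 0.2005 bar-pin deg -8.4 t 23.2
```

```bash

python3 -m creep '[{"grip":1,"dp":[0,0.03,-0.08],"rotation":[0,0,0]},{"grip":1,"dp":[-0.1,0.07,-0.16],"rotation":[-0.01,0,0]},{"grip":1,"dp":[-0.1,0.07,-0.16],"rotation":[-0.01,0,0]}]' >/dev/null; python3 tz.py
python3 -m creep '[{"grip":1,"dp":[-0.1,0,0],"rotation":[0,0,0]},{"grip":1,"dp":[-0.2,0,0],"rotation":[0,0,0]},{"grip":1,"dp":[-0.2,0,0],"rotation":[0,0,0]}]' >/dev/null; python3 tz.py
python3 - <<'E'
from h import *
s=bot.read_state()
p,d,c=snap('wrist','w10');W=world(d,c)
M=(W[...,2]>0.15)&(W[...,2]<0.195)&(np.hypot(W[...,0]-.561,W[...,1]+.207)<.11)&(d>0)
v,u=np.nonzero(M);k=v<260;q=W[v[k],u[k]]
A=np.c_[q[:,:2]-[.561,-.207],np.ones(len(q))]
for _ in range(4):
    b,*_r=np.linalg.lstsq(A,q[:,2],rcond=None);e=q[:,2]-A@b;kk=abs(e)<.004;A=A[kk];q=q[kk]
print('slope',b,len(q),e.std(),'compression mm',1e3*(.037-(s['tool_pos'][2]-b[2])),s['tool_pos'])
print(cv2.minEnclosingCircle((W[M][:,:2]*1000).astype(np.float32)))
E
```

```text
Tz 0.068 F [4.4 0.5 4.2] z 0.2004 bar-pin deg -7.8 t 23.45
Tz 0.048 F [ 7.4 -0.7  2.4] z 0.2022 bar-pin deg -7.9 t 23.7
slope [0.0003819  0.00074912 0.17679781] 78442 0.0006305786888513229 compression mm 11.642313262034014 [ 0.56003975 -0.20635478  0.2021555 ]
((560.588134765625, -206.9398193359375), 98.7491683959961)
```

It is hooked: only 2.4 N of push, yet the handle stays 11.6 mm in. I relieve the side force and the last push, then open.

```bash

python3 -m creep '[{"grip":1,"dp":[0,0,-0.1],"rotation":[0,0,0]},{"grip":1,"dp":[-0.1,0,-0.2],"rotation":[0,0,0]},{"grip":1,"dp":[-0.15,0,-0.2],"rotation":[0,0,0]}]' >/dev/null; python3 tz.py
python3 -m creep '[{"grip":1,"dp":[-0.05,0,-0.1],"rotation":[0,0,0]},{"grip":1,"dp":[-0.1,0,-0.2],"rotation":[0,0,0]},{"grip":1,"dp":[-0.1,0,-0.2],"rotation":[0,0,0]}]' >/dev/null; python3 tz.py
```

```text
Tz 0.068 F [0.1 1.  2.3] z 0.2025 bar-pin deg -7.9 t 24.0
Tz 0.042 F [-6.6  0.5  1.9] z 0.2029 bar-pin deg -7.9 t 24.25
```

```bash

python3 -m creep '[{"grip":1,"dp":[-0.05,0,0.1],"rotation":[0,0,0]},{"grip":1,"dp":[-0.1,0,0.18],"rotation":[0,0,0]},{"grip":1,"dp":[-0.1,0,0.18],"rotation":[0,0,0]}]' >/dev/null; python3 tz.py
python3 -m creep '[{"grip":1.5,"dp":[0,0,0],"rotation":[0,0,0]},{"grip":3,"dp":[0,0,0],"rotation":[0,0,0]},{"grip":5,"dp":[0,0,0],"rotation":[0,0,0]},{"grip":6,"dp":[0,0,0],"rotation":[0,0,0]},{"grip":6,"dp":[0,0,0],"rotation":[0,0,0]}]'; python3 tz.py
```

```text
Tz 0.077 F [-2.7  1.3  0. ] z 0.2048 bar-pin deg -7.9 t 24.5
time: 24.92
tool_pos: [0.562, -0.2069, 0.206]
tcp_rot: [-2.11, 0.227, 2.107]
wrist_force: [-0.3, -0.6, -0.4]
width: 0.703
Tz -0.041 F [-0.3 -0.6 -0.4] z 0.2060 bar-pin deg -7.9 t 24.9167
```

Released, with no force on the tool. Open fully and rise straight up.

```bash

python3 -m creep '[{"grip":7,"dp":[-0.5,0,0],"rotation":[0,0,0]},{"grip":7,"dp":[-2,0,0],"rotation":[0,0,0]},{"grip":7,"dp":[-5,0,0],"rotation":[0,0,0]},{"grip":7,"dp":[-8,0,0],"rotation":[0,0,0]},{"grip":7,"dp":[-11,0,0],"rotation":[0,0,0]}]'
python3 -m creep '[{"grip":7,"dp":[-2,0,2],"rotation":[0,0,0]},{"grip":7,"dp":[-4,0,4],"rotation":[0,0,0]},{"grip":7,"dp":[-4,0,4],"rotation":[0,0,0]},{"grip":7,"dp":[-4,0,4],"rotation":[0,0,0]}]'
python3 - <<'E'
from h import *
p,d,c=snap('wrist','w11');W=world(d,c);snap('scene','s11');snap('top','t11')
B=(np.hypot(W[...,0]-.561,W[...,1]+.207)<.11)&(d>0)
M=B&(W[...,2]>0.165)&(W[...,2]<0.192);q=W[M]
A=np.c_[q[:,:2]-[.561,-.207],np.ones(len(q))]
for _ in range(4):
    b,*_r=np.linalg.lstsq(A,q[:,2],rcond=None);e=q[:,2]-A@b;kk=abs(e)<.003;A=A[kk];q=q[kk]
print('lid top',b,len(q),cv2.minEnclosingCircle((W[M][:,:2]*1000).astype(np.float32)))
M=(W[...,2]>0.198)&(W[...,2]<0.26)&(np.hypot(W[...,0]-.561,W[...,1]+.207)<.04);q=W[M]
print('bar top',np.median(q[:,2]),len(q),cv2.minAreaRect((q[:,:2]*1000).astype(np.float32)))
print('handle in mm',1e3*(.052-(np.median(q[:,2])-b[2])))
E
```

```text
time: 25.33
tool_pos: [0.5612, -0.2067, 0.3168]
tcp_rot: [-2.108, 0.226, 2.108]
wrist_force: [0.5, -0.1, -0.0]
width: 0.818
time: 25.67
tool_pos: [0.5228, -0.1986, 0.3582]
tcp_rot: [-2.114, 0.228, 2.103]
wrist_force: [0.4, 0.8, 0.3]
width: 0.821
lid top [0.00050632 0.00067468 0.17909547] 53171 ((560.7681274414062, -206.66534423828125), 98.43923950195312)
bar top 0.22011478457704567 2557 ((560.8758544921875, -206.64808654785156), (21.95334815979004, 50.1650390625), 77.3251724243164)
handle in mm 10.98068043020662
```

View pics/w11.png

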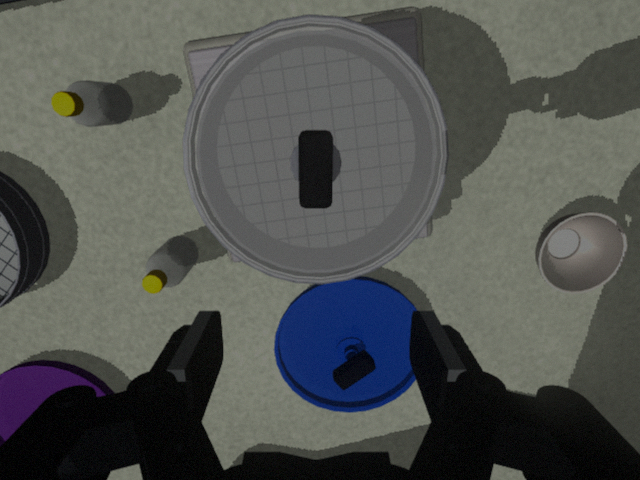

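View pics/s11.png

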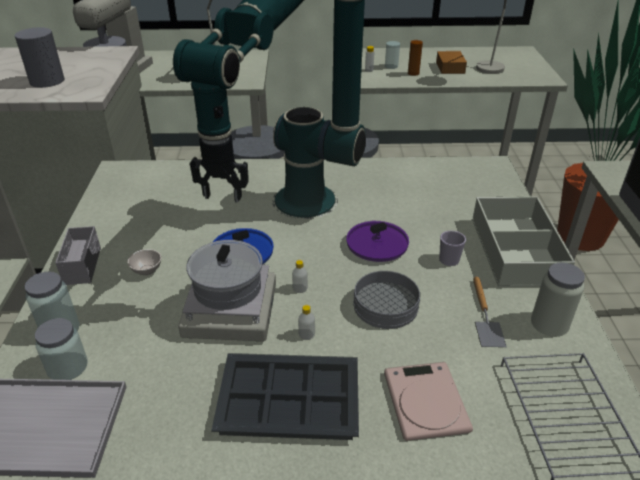

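View pics/t11.png

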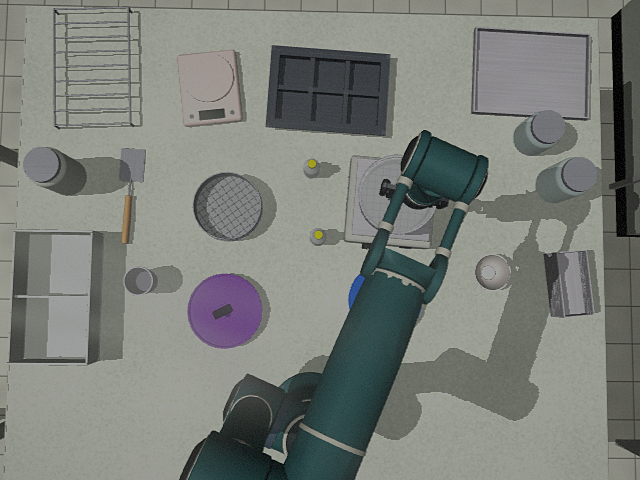

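The pictures show the lid on the drum (wrist view, (315,148)), level with its bar at (316,168). The open spare sieve is where it was at (228,207) in the top view, and the bottles, bowl, mug, spatula and the coloured lids have not moved. Handing in.

```bash
python3 -c "
from workcell import bot
print(bot.finish_job())"
```

```text
the job is handed in; nothing more can be done
None
```

The sifter is closed and hooked, and I handed the job in at about 26 s. I lifted the clear lid by its bar, seated it on the drum and pressed to a steady 17 N (highest reading 18.3 N). I then turned it clockwise from 60° until I felt the hooks stop (about 0.2 N·m), eased it up and let go.

**Last checks:**
- **Lid:** level to under 1 mrad and within 1 mm of the drum's centre.
- **Handle:** stays 11.0 mm in with the robot clear of it, as it should when hooked. The bar measures about 8° past my estimate of the pin's line, inside the 10° allowed.
- **Everything else:** nothing else on the table looks to have moved in the final pictures.

**What disagreed:**
- **Stop angle:** the hooks stopped a few degrees past the pin's line, not before it as I had expected.
- **Side force:** it reached about 7 N while letting up, from my own sideways corrections. I eased it to about 3 N before opening the gripper.

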